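Snap the hub cap onto a cart wheel

ROBOT

A 7-joint arm with a two-finger parallel gripper is mounted at the origin on the work surface. World frame = base frame: x ahead of the robot, y to its left, z up, the work surface at z = 0. Lengths are in m, angles in rad, forces in N, time in s.
With the tool pointing down it reaches from about 0.425 to 0.825 m from the base axis. Payload 3.6 kg.
Tool frame: the origin (TCP) lies on the centre line of the jaws, within the pads' length; the fingertips stand 17 mm ahead of it and the grasp point (between the pads) lies 2 mm behind it; z points along the fingers, y is the direction in which the jaws open and shut (so a half turn about z gives the same grasp; the last joint's range is limited). The gripper opens to 93 mm and grips with 3 to 60 N. Pads are 15 mm wide; open, the fingers measure 128 mm over their backs; the gripper's body (75 mm by 188 mm) begins 65 mm behind the grasp point.
Start: joints at [1.216, 0.615, -0.013, 1.423, 0.008, 1.103, -0.04], TCP at [0.21, -0.615, 0.236] pointing down, gripper open.
Joint ranges: [-3.12, 3.12], [-0.3, 2.06], [-1.34, 1.32], [0.26, 2.42], [-1.36, 4.5], [0.01, 1.98], [-2.84, 2.84]. Speed limits (rad/s): [2.79, 2.79, 3.14, 3.14, 3.14, 3.14, 3.14].

INTERFACE

Orientations are given as a rotation vector (axis times angle).
In Python, from cell import env gives the robot as it stands. The module is installed in compiled form; this text tells all that it offers.
- The arm moves only by the tool play_rows, never from a script. Its argument "targets" is a list of rows, each an object with "xyz": the shift along the tool's x, y, z in cm, a list of three; "yaw": the turn about the tool's z in degrees. A call has exactly 8 rows; each row shifts and turns the commanded pose from where the row before left it, along the tool's axes as they then stand; what a row does not reach is not made up. A row lasts 1/12 s, in which the tool goes at most 41.7 mm and 7.16 degrees, less where a joint would pass 70% of its speed; a pose out of reach is approached as far as the arm can. A call with a gripper value outside its range is refused whole. "hand" is the closure, from 0 (fully open) to 1 (shut), set as the call begins (left out, the last holds). The fingers move at their own pace and stop on an object; "grip_force" is the grip in N (left out, the last holds). Time passes only in rows, so rows that do not move let the fingers close, or fill a call up. It gives the time, the measured TCP pose, the force and the opening at its end, in the units of the state.
- env.observe(): the state, without advancing time (a new reading comes with each control period).
- env.get_image(name): name is "scene" or "top"; returns (picture, depth): 400x640x3 uint8, blue, green, red; 400x640 float32, m along the optical axis (not along the pixel's ray), 0 where there is no reading.
- env.calibration(name): a dict with "intrinsics" (3x3 intrinsics, pixels), "origin" and "orientation" of the camera in the world. Camera axes: x right, y up, looking along -z (the intrinsics and any distortion apply to the point x, -y, -z); pixel columns grow to the right and rows downward; lengths in m; the calibration is good to about 2 mm. A picture is of the moment at which its call begins. calibration takes no time and is no camera call.
- env.sign_off(): hands the job in, once; it reports no verdict.
The state is a dict: "clock": time; "joints": joint angles; "qd": joint speeds; "tau": joint torques, N m; "tcp_pos": TCP position; "ee_rot": TCP orientation; "wrist_force": force on the tool from outside, world axes, zero at the start; "moment": the same for the moment, N m; "gripper_width": finger opening in m.
Only numpy, scipy, OpenCV 4.12 (cv2) and the standard library are available. Lean on these libraries where they do the work, as an engineer would, in place of code of your own. Each camera call takes 0.05 s, during which the arm holds its last target.

TASK

Someone left the deep socket standing over the axle stub of the cart wheel on the bench: lift it off and stand it upright on the square rubber mat. Then set the black hub cap over the stub, press it down until it clicks, and keep pressing after the click so that the cap squeezes the rubber dust seal right down. Finish like that, still pressing the cap down with the gripper, and leave the jar, battery, spanner, washer and tin where they are.

Things in the scene. Friction and masses are not known exactly. Their poses are not given: they have to be found in the camera images.
- wheel: cart wheel 164 mm across, black tyre (top 56 mm above the bench), flat on a 170 x 170 x 12 mm plywood board; both fixed. Origin: centre of the board's underside; z up the axle. A steel axle stub 24 mm across rises from the 66 mm hub flange (top at 60 mm) to a tapered tip 10 mm across at 97.5 mm. Four spring-loaded balls peep out of its sides at 81.5 mm, to 36 mm across them
- wheel_seat (a point): point on the wheel's axis at the top of the unsqueezed dust seal, 69 mm above the bench; z up. The cap's origin is 17 mm above it when the cap first meets the balls; about 9 N force it on, the force drops at about 12 mm, and from about 6 mm the balls snap it down to it; more pressing squeezes the seal, to 4 mm below it. The gripped cap may slip up a little in the fingers
- seal (a joint): how far the rubber dust seal is squeezed down, 0 (free) to 0.004 m (on its stop). The seal is a flat black ring 54 mm across around the foot of the stub, on a spring: it takes 4 N to start moving and 12 N to reach the stop
- cap: black plastic hub cap, open side down on the bench: an upturned cup 43 mm high, body 44 mm across with a flat top, rim flange 54 mm across and 6 mm high at the foot. Origin: centre of the open underside; z up out of its flat top. Inside the foot is a lip 30 mm across, 6 mm high; above it the cavity is 38 mm across and ends 37 mm up. About 60 g
- socket: steel impact socket, a smooth round tube 50 mm across and 63 mm high, about 0.3 kg, closed at the top except for a square mark, open (40 mm across) underneath. It stands over the stub on the seal at the start. Origin: centre of its open underside; z up
- mat: square black rubber mat 110 x 110 x 4 mm, fixed on the bench. Origin: centre of its underside; its sides lie along its x and y
- jar: glass jar of 60 mm diameter and 65 mm height with a steel lid; origin at the centre of its underside. Leave alone
- battery: black and grey drill battery, 75 x 66 mm, 54 mm high; origin at the centre of its underside. Leave alone
- spanner: flat steel spanner, 160 mm long, lying across beyond the wheel. Leave alone
- washer: steel washer 48 mm across, 6 mm thick, lying flat beyond the wheel. Leave alone
- tin: tin can 70 mm across, 75 mm high, standing beyond the wheel. Leave alone

How it is judged:
On the way, in this order (a step that is already met when the one before it is completed fails the run):
1. the socket stands upright on the rubber mat, let go, the cap not yet on the stub (horizontal distance between socket and mat below 0.04 m and height (world z) of socket below 0.008 m and angle between socket's own z axis and vertical below 0.1 rad and contact force between the fingers and socket below 0.1 N and linear speed of socket below 0.02 m/s and horizontal distance between cap and wheel_seat above 0.05 m), for 0.2 s.
2. the cap has clicked over the balls of the stub (z of cap in the frame of wheel_seat below 0.003 m and horizontal distance between cap and wheel_seat below 0.005 m and angle between cap's own z axis and vertical below 0.1 rad), for 0.1 s.
At the end, for the whole second after the job is handed in: The fingers press the cap (over 2 N), clicked on within 5 mm of the axis, within 0.1 rad of upright, the seal squeezed over 2 mm of its 4, through the last second; the socket stands upright (0.1 rad) on the mat within 40 mm of its centre, not touched (z of cap in the frame of wheel_seat below -0.0018 m and horizontal distance between cap and wheel_seat below 0.005 m and angle between each of cap, socket's own z axis and vertical below 0.1 rad and value of joint seal above 0.002 m and contact force between the fingers and cap above 2 N and linear speed of cap below 0.02 m/s and horizontal distance between socket and mat below 0.04 m and height (world z) of socket below 0.008 m and contact force between the fingers and socket below 0.1 N); the arm keeps its last pose, push and grip.
It fails at once if a bystander is pushed more than 30 mm from its place (distance of any of jar, battery, spanner, washer, tin from where it was at the start of the episode above 0.03 m).
It also fails if it takes over 64 s, if anything falls off the work surface, if the arm or the gripper's body presses on something with over 40 N, if the wrist force passes 120 N, or if a joint passes its speed limit or range.

## Working session

There is one attempt and no reset: what is moved stays moved. The work goes in short steps, Python scripts to look and compute and a tool call to move; the robot and the scene stay as the last step left them, time stands still between calls to the robot, and variables do not carry over. Pictures are saved under pics/ and viewed, and the job is handed in when it is done.

Besides the shell and the picture viewer there is one more tool, called after "Request:" as a command line: name --argument value ..., lists and objects as JSON in quotes. play_rows: Moves the arm, as the interface text tells. Its arguments: {"type":"object","properties":{"targets":{"type":"array","items":{"type":"object","properties":{"xyz":{"type":"array","items":{"type":"number"}},"yaw":{"type":"number"}}}},"hand":{"type":"number"},"grip_force":{"type":"number"}},"required":["targets"]}

```bash
mkdir -p pics; python3 - <<'E'
from cell import env
import cv2,numpy as np
s=env.observe()
print({k:np.round(v,3) for k,v in s.items()})
for n in("scene","top"):
    im,d=env.get_image(n); cv2.imwrite(f"pics/{n}0.png",im); np.save(f"{n}0.npy",d)
    c=env.calibration(n); print(n,c)
E
```

```text
{'clock': np.float64(0.0), 'joints': array([ 1.216,  0.616, -0.013,  1.425,  0.008,  1.103, -0.04 ]), 'qd': array([-0.001, -0.   ,  0.001,  0.001,  0.001, -0.001,  0.001]), 'tau': array([ 0.0000e+00, -4.5893e+01,  2.0900e-01, -1.6574e+01, -6.1000e-02,
        2.0000e-02,  0.0000e+00]), 'tcp_pos': array([ 0.21 , -0.614,  0.235]), 'ee_rot': array([-3.097e+00, -5.140e-01,  1.000e-03]), 'wrist_force': array([ 0.214, -0.105, -0.139]), 'moment': array([ 0.027, -0.026,  0.001]), 'gripper_width': np.float64(0.093)}
scene {'intrinsics': array([[398.42587303,   0.        , 329.36560707],
       [  0.        , 398.42587303, 195.4291422 ],
       [  0.        ,   0.        ,   1.        ]]), 'origin': array([1.08690483, 0.54156383, 0.65093705]), 'orientation': array([0.39199907, 1.03901689, 2.18575077])}
top {'intrinsics': array([[482.65006484,   0.        , 324.6503022 ],
       [  0.        , 482.65006484, 202.65776059],
       [  0.        ,   0.        ,   1.        ]]), 'origin': array([ 0.49720988, -0.01178118,  1.42865376]), 'orientation': array([ 0.05265658, -0.04875011, -1.55007778])}
```

View pics/scene0.png

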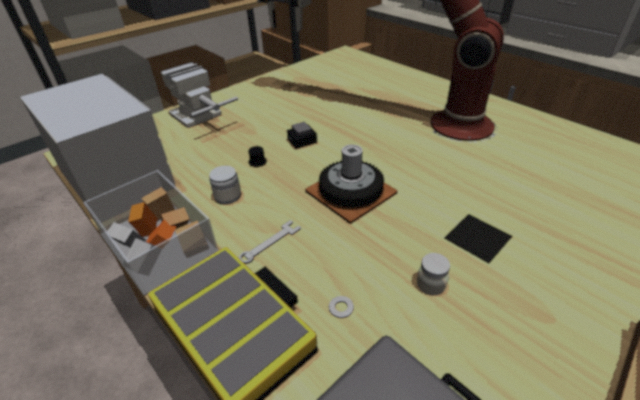

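View pics/top0.png

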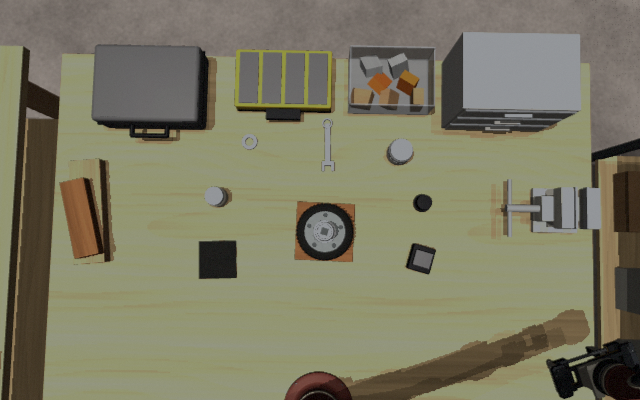

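```bash
cat > h.py <<'E'
import numpy as np,cv2
from scipy.spatial.transform import Rotation as R
from cell import env
def cloud(n,d):
    c=env.calibration(n);K=c["intrinsics"]
    v,u=np.mgrid[:400,:640]
    p=np.stack([(u-K[0,2])/K[0,0]*d,-(v-K[1,2])/K[1,1]*d,-d],-1)
    w=p@R.from_rotvec(c["orientation"]).as_matrix().T+c["origin"]
    w[d==0]=np.nan
    return w
def cen(w,box,z0,z1):
    u0,v0,u1,v1=box; q=w[v0:v1,u0:u1].reshape(-1,3); q=q[(q[:,2]>z0)&(q[:,2]<z1)]
    if len(q)<5: return len(q)
    (cx,cy),(sx,sy),a=cv2.minAreaRect(q[:,:2].astype(np.float32))
    return len(q),'mean',q.mean(0).round(4),'mid',((q.min(0)+q.max(0))/2).round(4),'rect',np.round([cx,cy,sx,sy,a],4)
E
python3 - <<'E'
from h import *
w=cloud("top",np.load("top0.npy"))
print('table',np.nanmedian(w[290:330,200:280,2]),np.nanmedian(w[225:240,380:400,2]))
for n,b,z0,z1 in [('socket',(300,205,350,258),.115,.15),('tyre',(290,195,360,265),.045,.07),('board',(285,190,365,272),.006,.02),('cap top',(405,185,440,222),.036,.05),('cap all',(405,185,440,222),.004,.06),
 ('batt',(400,238,442,280),.045,.06),('jar',(195,175,240,215),.055,.08),('tin',(380,130,420,170),.065,.09),('mat',(190,232,245,285),.002,.008)]:
    print(n,*cen(w,b,z0,z1))
w=cloud("scene",np.load("scene0.npy"))
print('sc table',np.nanmedian(w[300:320,480:520,2]))
for n,b,z0,z1 in [('socket',(330,138,372,180),.118,.15),('cap top',(243,142,270,170),.038,.05),('cap',(243,142,270,170),.006,.05),('jar',(410,245,460,295),.06,.08),('mat',(440,210,515,265),.002,.008)]:
    print(n,cen(w,b,z0,z1))
im=cv2.imread("pics/top0.png")
cv2.imwrite("pics/t_crop.png",cv2.resize(im[120:300,180:460],None,fx=2.8,fy=2.8,interpolation=cv2.INTER_CUBIC))
im=cv2.imread("pics/scene0.png")
cv2.imwrite("pics/s_crop.png",cv2.resize(im[100:300,230:530],None,fx=2.6,fy=2.6,interpolation=cv2.INTER_CUBIC))
E
```

```text
table 0.00026648016988761736 0.0007614055599729497
socket 268 mean [ 0.5055 -0.0072  0.1313] mid [ 0.5051 -0.0074  0.131 ] rect [ 5.0640e-01 -7.5000e-03  4.7300e-02  4.7500e-02  4.6182e+01]
tyre 2214 mean [ 0.505  -0.0081  0.0556] mid [ 0.5047 -0.0084  0.0574] rect [ 5.05300e-01 -7.90000e-03  1.63700e-01  1.61400e-01  4.58117e+01]
board 845 mean [ 0.5044 -0.0093  0.0117] mid [ 0.5089 -0.0079  0.013 ] rect [ 0.5079 -0.0086  0.2379  0.2334  1.1672]
cap top 183 mean [ 0.5955 -0.2928  0.0431] mid [ 0.5947 -0.2925  0.043 ] rect [ 0.5947 -0.2925  0.0407  0.0421  1.0739]
cap all 377 mean [ 0.5943 -0.292   0.0252] mid [ 0.5941 -0.2944  0.0269] rect [ 0.5944 -0.2949  0.1067  0.1014  1.2118]
batt 278 mean [ 0.4333 -0.2865  0.0543] mid [ 0.4331 -0.2858  0.053 ] rect [ 4.33100e-01 -2.87100e-01  5.10000e-02  4.48000e-02  7.44122e+01]
jar 285 mean [0.6001 0.308  0.0648] mid [0.6011 0.3086 0.0637] rect [ 0.6003  0.3087  0.0513  0.0523 42.8196]
tin 424 mean [ 0.7404 -0.2196  0.0748] mid [ 0.7412 -0.2196  0.0755] rect [ 7.41500e-01 -2.19800e-01  6.44000e-02  6.54000e-02  6.59857e+01]
mat 1356 mean [0
[... 240 characters left out ...]
.06200e-01, -6.50000e-03,  4.92000e-02,  4.78000e-02,
        4.43047e+01]))
cap top (115, 'mean', array([ 0.597 , -0.2926,  0.0415]), 'mid', array([ 0.5958, -0.293 ,  0.041 ]), 'rect', array([ 0.5977, -0.2938,  0.0415,  0.0423, 25.4393]))
cap (270, 'mean', array([ 0.6007, -0.2855,  0.0301]), 'mid', array([ 0.5982, -0.2925,  0.025 ]), 'rect', array([ 0.5978, -0.292 ,  0.0425,  0.0444, 31.0267]))
jar (495, 'mean', array([0.6017, 0.3086, 0.0642]), 'mid', array([0.6   , 0.3078, 0.0637]), 'rect', array([0.6   , 0.3077, 0.0531, 0.052 , 6.4271]))
mat (1586, 'mean', array([0.4193, 0.3063, 0.0036]), 'mid', array([0.4145, 0.3079, 0.0045]), 'rect', array([ 0.4156,  0.2992,  0.1827,  0.1527, 29.3755]))
```

View pics/t_crop.png

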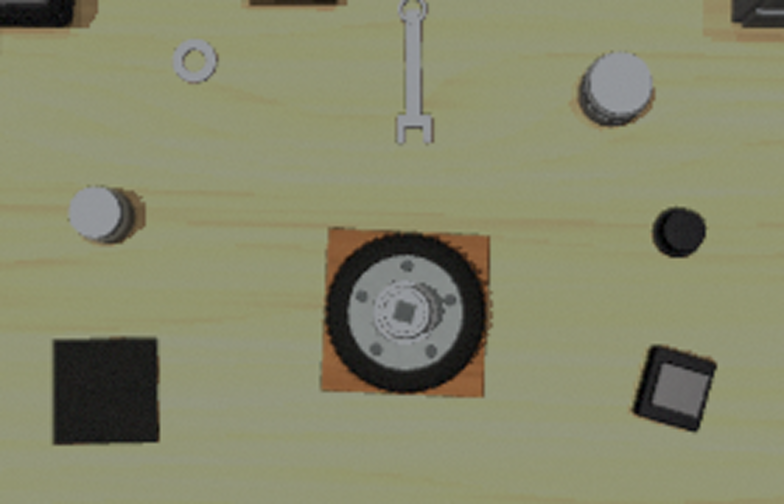

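Request:
play_rows --targets '[{"xyz": [0,0,0],"yaw": 6.3},{"xyz": [0,0,0],"yaw": 6.3},{"xyz": [0,0,0],"yaw": 6.3},{"xyz": [0.8,-1.6,0],"yaw": 0},{"xyz": [1.6,-3.2,0],"yaw": 0},{"xyz": [1.6,-3.2,0],"yaw": 0},{"xyz": [1.6,-3.2,0],"yaw": 0},{"xyz": [1.6,-3.2,0],"yaw": 0}]' --hand 0

```text
clock: 0.77
tcp_pos: [0.2824, -0.4694, 0.2351]
ee_rot: [-3.141, 0.002, 0.001]
wrist_force: [0.4, -0.3, -0.3]
gripper_width: 0.093
```

Request:
play_rows --targets '[{"xyz": [1.6,-3.3,0],"yaw": 0},{"xyz": [1.6,-3.3,0],"yaw": 0},{"xyz": [1.6,-3.3,0],"yaw": 0},{"xyz": [1.6,-3.3,0],"yaw": 0},{"xyz": [1.6,-3.3,0],"yaw": 0},{"xyz": [1.6,-3.3,0],"yaw": 0},{"xyz": [1.6,-3.3,0],"yaw": 0},{"xyz": [1.6,-3.3,0],"yaw": 0}]'

```text
clock: 1.43
tcp_pos: [0.4105, -0.2056, 0.2355]
ee_rot: [-3.141, 0.002, 0.001]
wrist_force: [0.5, -0.7, 0.3]
gripper_width: 0.0928
```

Request:
play_rows --targets '[{"xyz": [1.6,-3.3,0],"yaw": 0},{"xyz": [1.6,-3.3,0],"yaw": 0},{"xyz": [1.6,-3.3,0],"yaw": 0},{"xyz": [1.6,-3.3,0],"yaw": 0},{"xyz": [1.6,-3.3,0],"yaw": 0},{"xyz": [1.3,-2.6,0],"yaw": 0},{"xyz": [0,0,0],"yaw": 0},{"xyz": [0,0,0],"yaw": 0}]'

```text
clock: 2.1
tcp_pos: [0.5036, -0.0144, 0.2352]
ee_rot: [-3.141, -0.005, 0.002]
wrist_force: [-0.6, -0.5, -0.2]
gripper_width: 0.093
```

Request:
play_rows --targets '[{"xyz": [0.1,-0.3,0],"yaw": 0},{"xyz": [0.1,-0.3,2.0],"yaw": 0},{"xyz": [0,0,2.5],"yaw": 0},{"xyz": [0,0,2.5],"yaw": 0},{"xyz": [0,0,2.5],"yaw": 0},{"xyz": [0,0,2.0],"yaw": 0},{"xyz": [0,0,1.3],"yaw": 0},{"xyz": [0,0,0],"yaw": 0}]'

```text
clock: 2.77
tcp_pos: [0.5029, -0.0125, 0.1052]
ee_rot: [3.14, -0.007, -0.011]
wrist_force: [-0.2, -0.3, -0.4]
gripper_width: 0.0933
```

Request:
play_rows --targets '[{"xyz": [0,0,0],"yaw": 0},{"xyz": [0,0,0],"yaw": 0},{"xyz": [0,0,0],"yaw": 0},{"xyz": [0,0,0],"yaw": 0},{"xyz": [0,0,0],"yaw": 0},{"xyz": [0,0,0],"yaw": 0},{"xyz": [0,0,0],"yaw": 0},{"xyz": [0,0,0],"yaw": 0}]' --hand 1 --grip_force 30

```text
clock: 3.43
tcp_pos: [0.5059, -0.0098, 0.108]
ee_rot: [-3.141, 0.001, -0.002]
wrist_force: [-0.4, 0.6, 1.3]
gripper_width: 0.0494
```

Request:
play_rows --targets '[{"xyz": [0,0,-0.5],"yaw": 0},{"xyz": [0,0,-1.0],"yaw": 0},{"xyz": [0,0,-1.5],"yaw": 0},{"xyz": [0,0,-1.5],"yaw": 0},{"xyz": [0,0,-1.5],"yaw": 0},{"xyz": [0,0,-1.0],"yaw": 0},{"xyz": [0,0,0],"yaw": 0},{"xyz": [0,0,0],"yaw": 0}]'

```text
clock: 4.1
tcp_pos: [0.5054, -0.0107, 0.1782]
ee_rot: [3.141, -0.002, 0.001]
wrist_force: [-1.0, 1.6, -3.1]
gripper_width: 0.049
```

```bash
python3 - <<'E'
from h import *
print(env.observe()["tcp_pos"],env.observe()["wrist_force"])
im,d=env.get_image("scene"); cv2.imwrite("pics/s1.png",im)
E
```

```text
[ 0.50541468 -0.01072657  0.1782022 ] [-0.980068    1.64194924 -3.12402051]
```

View pics/s1.png

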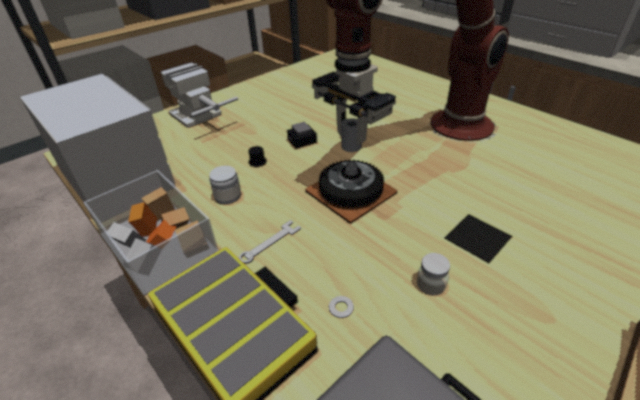

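The socket (352,130) hangs clear above the stub (350,170). Carrying it to the mat (478,237).

Request:
play_rows --targets '[{"xyz": [-0.3,-1.0,0],"yaw": 0},{"xyz": [-0.6,-2.0,0],"yaw": 0},{"xyz": [-0.7,-2.7,0],"yaw": 0},{"xyz": [-0.7,-2.7,0],"yaw": 0},{"xyz": [-0.7,-2.7,0],"yaw": 0},{"xyz": [-0.7,-2.7,0],"yaw": 0},{"xyz": [-0.7,-2.7,0],"yaw": 0},{"xyz": [-0.7,-2.7,0],"yaw": 0}]'

```text
clock: 4.82
tcp_pos: [0.453, 0.1834, 0.1768]
ee_rot: [3.141, -0.0, -0.004]
wrist_force: [0.6, 0.5, -2.5]
gripper_width: 0.049
```

Request:
play_rows --targets '[{"xyz": [-0.7,-2.7,0],"yaw": 0},{"xyz": [-0.7,-2.7,0],"yaw": 0},{"xyz": [-0.7,-2.7,0],"yaw": 0},{"xyz": [-0.7,-2.7,0],"yaw": 0},{"xyz": [-0.4,-1.4,0],"yaw": 0},{"xyz": [0,0,0],"yaw": 0},{"xyz": [0,0,0],"yaw": 0},{"xyz": [0,0,0],"yaw": 0}]'

```text
clock: 5.48
tcp_pos: [0.4225, 0.3023, 0.177]
ee_rot: [3.139, -0.003, -0.002]
wrist_force: [0.1, -0.7, -1.9]
gripper_width: 0.0488
```

Request:
play_rows --targets '[{"xyz": [0,0,1.5],"yaw": 0},{"xyz": [0,0,2.5],"yaw": 0},{"xyz": [0,0,2.5],"yaw": 0},{"xyz": [0,0,2.5],"yaw": 0},{"xyz": [0,0,2.0],"yaw": 0},{"xyz": [0,0,1.5],"yaw": 0},{"xyz": [0,0,0],"yaw": 0},{"xyz": [0,0,0],"yaw": 0}]'

```text
clock: 6.15
tcp_pos: [0.4231, 0.302, 0.0522]
ee_rot: [3.14, -0.005, -0.002]
wrist_force: [-0.2, 0.2, -2.8]
gripper_width: 0.0491
```

Request:
play_rows --targets '[{"xyz": [0,0,0.2],"yaw": 0},{"xyz": [0,0,0.2],"yaw": 0},{"xyz": [0,0,0.2],"yaw": 0},{"xyz": [0,0,0.2],"yaw": 0},{"xyz": [0,0,0.1],"yaw": 0},{"xyz": [0,0,0],"yaw": 0},{"xyz": [0,0,0],"yaw": 0},{"xyz": [0,0,0],"yaw": 0}]'

```text
clock: 6.82
tcp_pos: [0.4229, 0.3037, 0.0438]
ee_rot: [-3.141, 0.001, -0.0]
wrist_force: [-0.3, -0.1, -2.8]
gripper_width: 0.0494
```

Request:
play_rows --targets '[{"xyz": [0,0,0.1],"yaw": 0},{"xyz": [0,0,0],"yaw": 0},{"xyz": [0,0,0.1],"yaw": 0},{"xyz": [0,0,0],"yaw": 0},{"xyz": [0,0,0],"yaw": 0},{"xyz": [0,0,0],"yaw": 0},{"xyz": [0,0,0],"yaw": 0},{"xyz": [0,0,0],"yaw": 0}]'

```text
clock: 7.48
tcp_pos: [0.423, 0.3038, 0.0429]
ee_rot: [-3.141, 0.002, -0.001]
wrist_force: [-1.3, -0.9, 7.7]
gripper_width: 0.0491
```

Contact (force jumped from −3 to +8 N). Release.

Request:
play_rows --targets '[{"xyz": [0,0,0],"yaw": 0},{"xyz": [0,0,0],"yaw": 0},{"xyz": [0,0,0],"yaw": 0},{"xyz": [0,0,0],"yaw": 0},{"xyz": [0,0,0],"yaw": 0},{"xyz": [0,0,0],"yaw": 0},{"xyz": [0,0,0],"yaw": 0},{"xyz": [0,0,0],"yaw": 0}]' --hand 0

```text
clock: 8.15
tcp_pos: [0.4228, 0.3036, 0.0416]
ee_rot: [-3.142, 0.002, 0.0]
wrist_force: [0.8, 0.3, 0.0]
gripper_width: 0.0925
```

Request:
play_rows --targets '[{"xyz": [0,0,-1.0],"yaw": 0},{"xyz": [0,0,-2.0],"yaw": 0},{"xyz": [0,0,-2.5],"yaw": 0},{"xyz": [0,0,-2.5],"yaw": 0},{"xyz": [0,0,-2.5],"yaw": 0},{"xyz": [0,0,-2.5],"yaw": 0},{"xyz": [0,0,-2.5],"yaw": 0},{"xyz": [0,0,-1.5],"yaw": 0}]'

```text
clock: 8.82
tcp_pos: [0.4236, 0.3042, 0.2153]
ee_rot: [-3.139, 0.002, -0.006]
wrist_force: [-0.7, 0.4, -0.3]
gripper_width: 0.0929
```

Request:
play_rows --targets '[{"xyz": [0.4,1.5,0],"yaw": 0},{"xyz": [0.9,3.1,0],"yaw": 0},{"xyz": [0.9,3.1,0],"yaw": 0},{"xyz": [0.9,3.1,0],"yaw": 0},{"xyz": [0.9,3.1,0],"yaw": 0},{"xyz": [0.9,3.1,0],"yaw": 0},{"xyz": [0.9,3.1,0],"yaw": 0},{"xyz": [0.9,3.1,0],"yaw": 0}]'

```text
clock: 9.48
tcp_pos: [0.4896, 0.07, 0.2125]
ee_rot: [-3.141, 0.001, -0.001]
wrist_force: [-0.1, -0.6, -0.3]
gripper_width: 0.0929
```

Request:
play_rows --targets '[{"xyz": [0.9,3.1,0],"yaw": 0},{"xyz": [0.9,3.1,0],"yaw": 0},{"xyz": [0.9,3.1,0],"yaw": 0},{"xyz": [0.9,3.1,0],"yaw": 0},{"xyz": [0.9,3.1,0],"yaw": 0},{"xyz": [0.9,3.1,0],"yaw": 0},{"xyz": [0.9,3.1,0],"yaw": 0},{"xyz": [0.9,3.1,0],"yaw": 0}]'

```text
clock: 10.15
tcp_pos: [0.5613, -0.178, 0.2125]
ee_rot: [-3.141, 0.002, -0.001]
wrist_force: [-0.4, -0.6, -0.7]
gripper_width: 0.0927
```

```bash
python3 - <<'E'
from h import *
print(env.observe()["tcp_pos"])
im,d=env.get_image("top"); cv2.imwrite("pics/t2.png",im); np.save("top2.npy",d)
w=cloud("top",d)
for n,b,z0,z1 in [('stub',(310,215,340,250),.085,.12),('tyre',(290,195,360,265),.045,.07),('cap top',(405,185,440,222),.036,.05),('sock',(190,232,245,285),.055,.08),('mat',(190,232,245,285),.002,.008)]:
    print(n,cen(w,b,z0,z1))
im,d=env.get_image("scene"); cv2.imwrite("pics/s2.png",im)
w=cloud("scene",d)
for n,b,z0,z1 in [('stub',(330,138,372,180),.085,.15),('stub2',(330,138,372,180),.094,.15),('cap top',(243,142,270,170),.038,.05),('tyre',(300,138,400,220),.05,.058)]:
    print(n,cen(w,b,z0,z1))
E
```

```text
[ 0.56133386 -0.17802785  0.21251757]
stub (77, 'mean', array([ 0.5049, -0.0079,  0.0918]), 'mid', array([ 0.5039, -0.0073,  0.0946]), 'rect', array([ 5.05300e-01, -7.70000e-03,  2.56000e-02,  2.56000e-02,
        3.97419e+01]))
tyre (2334, 'mean', array([ 0.5049, -0.0078,  0.0562]), 'mid', array([ 0.5045, -0.0085,  0.0575]), 'rect', array([ 5.05100e-01, -7.90000e-03,  1.63600e-01,  1.61500e-01,
        4.60584e+01]))
cap top 0
sock (260, 'mean', array([0.4224, 0.3037, 0.0657]), 'mid', array([0.4221, 0.304 , 0.0652]), 'rect', array([0.422 , 0.3041, 0.0478, 0.0485, 1.6232]))
mat (1086, 'mean', array([0.4179, 0.3031, 0.0044]), 'mid', array([0.4205, 0.3059, 0.005 ]), 'rect', array([0.4205, 0.3058, 0.1521, 0.1608, 1.1681]))
stub (64, 'mean', array([ 0.5087, -0.0055,  0.0907]), 'mid', array([ 0.5063, -0.0073,  0.0916]), 'rect', array([ 5.06700e-01, -7.50000e-03,  2.39000e-02,  2.41000e-02,
        3.82009e+01]))
stub2 (14, 'mean', array([ 0.5063, -0.008 ,  0.0959]), 'mid', array([ 0.5059, -0.0083,  0.096 ]), 'rect', array([ 0.5062, -0.0087,  0.0128,  0.0079,  7.0707]))
cap top (118, 'mean', array([ 0.5971, -0.292 ,  0.0415]), 'mid', array([ 0.5952, -0.2938,  0.0416]), 'rect', array([ 5.96600e-01, -2.93000e-01,  4.24000e-02,  4.19000e-02,
        4.60206e+01]))
tyre (1210, 'mean', array([0.5167, 0.0024, 0.055 ]), 'mid', array([ 0.5054, -0.0075,  0.054 ]), 'rect', array([ 5.05300e-01, -8.40000e-03,  1.47700e-01,  1.50300e-01,
        8.49462e+01]))
```

View pics/t2.png

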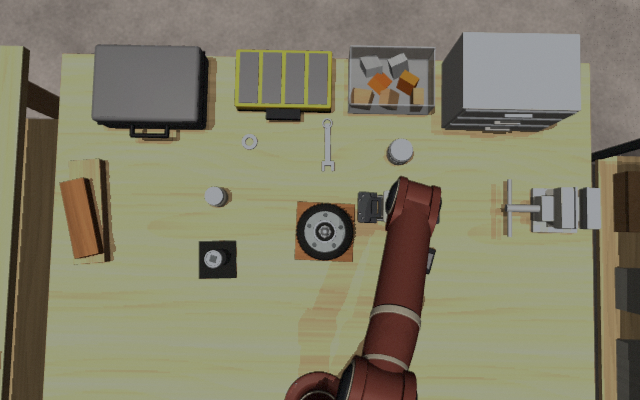

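View pics/s2.png

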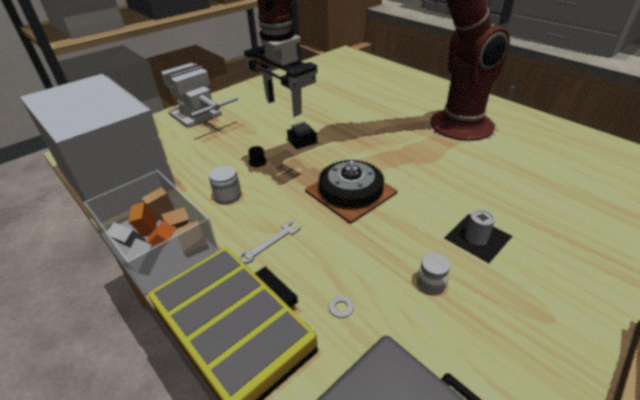

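Request:
play_rows --targets '[{"xyz": [0.9,3.0,0],"yaw": 0},{"xyz": [0.9,3.0,0],"yaw": 0},{"xyz": [0.9,3.0,0],"yaw": 0},{"xyz": [0.6,2.0,0],"yaw": 0},{"xyz": [0.1,0.5,0],"yaw": 0},{"xyz": [0,0,0],"yaw": 0},{"xyz": [0,0,0],"yaw": 0},{"xyz": [0,0,0],"yaw": 0}]'

```text
clock: 10.92
tcp_pos: [0.5955, -0.2886, 0.2119]
ee_rot: [-3.139, -0.003, 0.0]
wrist_force: [0.1, 0.7, 0.1]
gripper_width: 0.0927
```

Request:
play_rows --targets '[{"xyz": [0,0.1,1.0],"yaw": 0},{"xyz": [0,0,2.5],"yaw": 0},{"xyz": [0,0,3.0],"yaw": 0},{"xyz": [0,0,3.0],"yaw": 0},{"xyz": [0,0,3.0],"yaw": 0},{"xyz": [0,0,2.5],"yaw": 0},{"xyz": [0,0,1.5],"yaw": 0},{"xyz": [0,0,0],"yaw": 0}]'

```text
clock: 11.58
tcp_pos: [0.5922, -0.2895, 0.042]
ee_rot: [-3.137, -0.001, 0.013]
wrist_force: [-1.1, 0.6, 0.3]
gripper_width: 0.0925
```

Request:
play_rows --targets '[{"xyz": [0,0,0],"yaw": 0},{"xyz": [0,0,0.5],"yaw": 0},{"xyz": [0,0,0.5],"yaw": 0},{"xyz": [0,0,0],"yaw": 0},{"xyz": [0,0,0],"yaw": 0},{"xyz": [0,0,0],"yaw": 0},{"xyz": [0,0,0],"yaw": 0},{"xyz": [0,0,0],"yaw": 0}]'

```text
clock: 12.25
tcp_pos: [0.5954, -0.2927, 0.0371]
ee_rot: [3.141, -0.002, 0.001]
wrist_force: [0.3, -0.6, -0.4]
gripper_width: 0.0927
```

Request:
play_rows --targets '[{"xyz": [0,0,0.5],"yaw": 0},{"xyz": [0,0,0.5],"yaw": 0},{"xyz": [0,0,0.1],"yaw": 0},{"xyz": [0,0,0],"yaw": 0},{"xyz": [0,0,0],"yaw": 0},{"xyz": [0,0,0],"yaw": 0},{"xyz": [0,0,0],"yaw": 0},{"xyz": [0,0,0],"yaw": 0}]'

```text
clock: 12.92
tcp_pos: [0.5954, -0.2926, 0.0258]
ee_rot: [3.141, -0.002, 0.001]
wrist_force: [0.2, 0.3, 0.3]
gripper_width: 0.0931
```

Request:
play_rows --targets '[{"xyz": [0,0,0],"yaw": 0},{"xyz": [0,0,0],"yaw": 0},{"xyz": [0,0,0],"yaw": 0},{"xyz": [0,0,0],"yaw": 0},{"xyz": [0,0,0],"yaw": 0},{"xyz": [0,0,0],"yaw": 0},{"xyz": [0,0,0],"yaw": 0},{"xyz": [0,0,0],"yaw": 0}]' --hand 1 --grip_force 40

```text
clock: 13.58
tcp_pos: [0.5952, -0.2927, 0.0257]
ee_rot: [3.141, -0.002, 0.0]
wrist_force: [0.0, 0.1, -0.1]
gripper_width: 0.0442
```

Request:
play_rows --targets '[{"xyz": [0,0,-0.5],"yaw": 0},{"xyz": [0,0,-1.5],"yaw": 0},{"xyz": [0,0,-2.5],"yaw": 0},{"xyz": [0,0,-2.5],"yaw": 0},{"xyz": [0,0,-2.5],"yaw": 0},{"xyz": [0,0,-2.5],"yaw": 0},{"xyz": [0,0,-1.5],"yaw": 0},{"xyz": [0,0,-0.5],"yaw": 0}]'

```text
clock: 14.25
tcp_pos: [0.5968, -0.2932, 0.1694]
ee_rot: [3.139, -0.002, 0.009]
wrist_force: [1.3, -0.6, -0.5]
gripper_width: 0.0436
```

Request:
play_rows --targets '[{"xyz": [-0.4,-1.3,0],"yaw": 0},{"xyz": [-0.8,-2.5,0],"yaw": 0},{"xyz": [-0.8,-2.5,0],"yaw": 0},{"xyz": [-0.8,-2.5,0],"yaw": 0},{"xyz": [-0.8,-2.5,0],"yaw": 0},{"xyz": [-0.8,-2.5,0],"yaw": 0},{"xyz": [-0.8,-2.5,0],"yaw": 0},{"xyz": [-0.8,-2.5,0],"yaw": 0}]'

```text
clock: 14.92
tcp_pos: [0.5342, -0.1032, 0.1649]
ee_rot: [-3.141, 0.002, 0.003]
wrist_force: [0.5, 0.5, -0.6]
gripper_width: 0.0439
```

Request:
play_rows --targets '[{"xyz": [-0.8,-2.5,0],"yaw": 0},{"xyz": [-0.8,-2.5,0],"yaw": 0},{"xyz": [-0.8,-2.5,0],"yaw": 0},{"xyz": [-0.6,-2.0,0],"yaw": 0},{"xyz": [0,0,0],"yaw": 0},{"xyz": [0,0,0],"yaw": 0},{"xyz": [0,0,0],"yaw": 0},{"xyz": [0,0,0],"yaw": 0}]'

```text
clock: 15.58
tcp_pos: [0.5057, -0.0112, 0.1655]
ee_rot: [3.141, -0.006, -0.0]
wrist_force: [0.6, -0.2, -0.4]
gripper_width: 0.0441
```

```bash
python3 - <<'E'
from h import *
o=env.observe();print(o["tcp_pos"],o["wrist_force"])
im,d=env.get_image("scene"); cv2.imwrite("pics/s3.png",cv2.resize(im[60:260,250:450],None,fx=3,fy=3))
E
```

```text
[ 0.50572727 -0.01122831  0.1654581 ] [ 0.58040842 -0.19776038 -0.42943586]
```

View pics/s3.png

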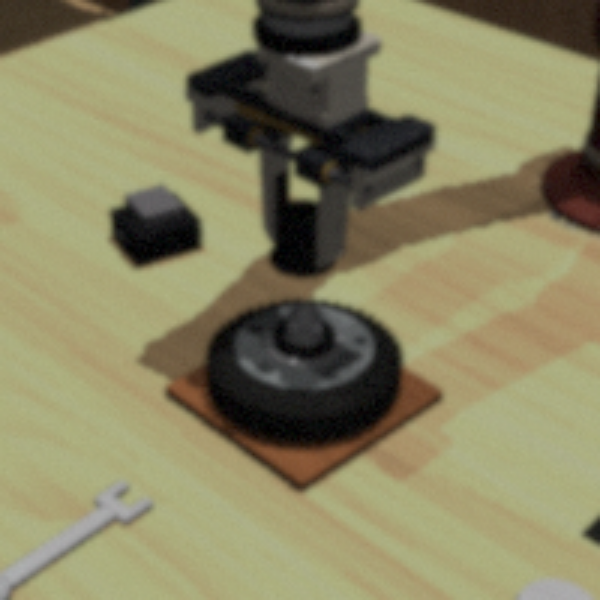

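Request:
play_rows --targets '[{"xyz": [0,0,0.5],"yaw": 0},{"xyz": [0,0,1.0],"yaw": 0},{"xyz": [0,0,1.0],"yaw": 0},{"xyz": [0,0,1.0],"yaw": 0},{"xyz": [0,0,0.5],"yaw": 0},{"xyz": [0,0,0],"yaw": 0},{"xyz": [0,0,0],"yaw": 0},{"xyz": [0,0,0],"yaw": 0}]' --grip_force 60

```text
clock: 16.3
tcp_pos: [0.506, -0.0097, 0.1261]
ee_rot: [-3.142, 0.002, -0.002]
wrist_force: [-0.3, -0.3, -0.1]
gripper_width: 0.0437
```

Request:
play_rows --targets '[{"xyz": [-0.05,-0.1,0],"yaw": 0},{"xyz": [0,0,0],"yaw": 0},{"xyz": [0,0,0.3],"yaw": 0},{"xyz": [0,0,0.3],"yaw": 0},{"xyz": [0,0,0.3],"yaw": 0},{"xyz": [0,0,0.3],"yaw": 0},{"xyz": [0,0,0],"yaw": 0},{"xyz": [0,0,0],"yaw": 0}]'

```text
clock: 16.97
tcp_pos: [0.5049, -0.0084, 0.1134]
ee_rot: [-3.142, 0.002, 0.001]
wrist_force: [-0.2, 0.6, -1.2]
gripper_width: 0.0439
```

Request:
play_rows --targets '[{"xyz": [0,0,0.2],"yaw": 0},{"xyz": [0,0,0.2],"yaw": 0},{"xyz": [0,0,0.2],"yaw": 0},{"xyz": [0,0,0],"yaw": 0},{"xyz": [0,0,0],"yaw": 0},{"xyz": [0,0,0],"yaw": 0},{"xyz": [0,0,0],"yaw": 0},{"xyz": [0,0,0],"yaw": 0}]'

```text
clock: 17.63
tcp_pos: [0.5051, -0.0085, 0.1086]
ee_rot: [-3.142, 0.002, -0.001]
wrist_force: [-1.5, 0.3, 5.6]
gripper_width: 0.0437
```

Request:
play_rows --targets '[{"xyz": [0,0,0.2],"yaw": 0},{"xyz": [0,0,0.2],"yaw": 0},{"xyz": [0,0,0.2],"yaw": 0},{"xyz": [0,0,0.2],"yaw": 0},{"xyz": [0,0,0],"yaw": 0},{"xyz": [0,0,0],"yaw": 0},{"xyz": [0,0,0],"yaw": 0},{"xyz": [0,0,0],"yaw": 0}]'

```text
clock: 18.3
tcp_pos: [0.5044, -0.0085, 0.0984]
ee_rot: [-3.142, 0.002, 0.003]
wrist_force: [2.5, 0.4, -13.7]
gripper_width: 0.0434
```

Request:
play_rows --targets '[{"xyz": [0,0,0.2],"yaw": 0},{"xyz": [0,0,0.2],"yaw": 0},{"xyz": [0,0,0.1],"yaw": 0},{"xyz": [0,0,0],"yaw": 0},{"xyz": [0,0,0],"yaw": 0},{"xyz": [0,0,0],"yaw": 0},{"xyz": [0,0,0],"yaw": 0},{"xyz": [0,0,0],"yaw": 0}]'

```text
clock: 18.97
tcp_pos: [0.5054, -0.0084, 0.0951]
ee_rot: [-3.141, 0.002, -0.002]
wrist_force: [0.3, 0.4, -0.1]
gripper_width: 0.0435
```

Request:
play_rows --targets '[{"xyz": [0,0,0.1],"yaw": 0},{"xyz": [0,0,0.1],"yaw": 0},{"xyz": [0,0,0.1],"yaw": 0},{"xyz": [0,0,0.1],"yaw": 0},{"xyz": [0,0,0],"yaw": 0},{"xyz": [0,0,0],"yaw": 0},{"xyz": [0,0,0],"yaw": 0},{"xyz": [0,0,0],"yaw": 0}]'

```text
clock: 19.63
tcp_pos: [0.5055, -0.0084, 0.0918]
ee_rot: [-3.141, 0.002, -0.002]
wrist_force: [-1.6, -0.1, 7.9]
gripper_width: 0.0433
```

Request:
play_rows --targets '[{"xyz": [0,0,0.1],"yaw": 0},{"xyz": [0,0,0.1],"yaw": 0},{"xyz": [0,0,0.1],"yaw": 0},{"xyz": [0,0,0],"yaw": 0},{"xyz": [0,0,0],"yaw": 0},{"xyz": [0,0,0],"yaw": 0},{"xyz": [0,0,0],"yaw": 0},{"xyz": [0,0,0],"yaw": 0}]'

```text
clock: 20.3
tcp_pos: [0.5056, -0.0084, 0.0907]
ee_rot: [-3.141, 0.002, -0.004]
wrist_force: [-5.0, -0.3, 22.0]
gripper_width: 0.0434
```

Request:
play_rows --targets '[{"xyz": [0,0,0],"yaw": 0},{"xyz": [0,0,0],"yaw": 0},{"xyz": [0,0,0],"yaw": 0},{"xyz": [0,0,0],"yaw": 0},{"xyz": [0,0,0],"yaw": 0},{"xyz": [0,0,0],"yaw": 0},{"xyz": [0,0,0],"yaw": 0},{"xyz": [0,0,0],"yaw": 0}]'

```text
clock: 20.97
tcp_pos: [0.5056, -0.0084, 0.0907]
ee_rot: [-3.141, 0.002, -0.003]
wrist_force: [-4.6, 0.9, 22.7]
gripper_width: 0.0436
```

```bash
python3 - <<'E'
from h import *
im,d=env.get_image("scene"); cv2.imwrite("pics/s4.png",cv2.resize(im[100:260,270:520],None,fx=3.2,fy=3.2,interpolation=cv2.INTER_CUBIC))
w=cloud("scene",d)
q=w[130:200,320:385].reshape(-1,3)
q=q[np.isfinite(q[:,0])&(np.hypot(q[:,0]-.5053,q[:,1]+.008)<.030)]
for lo in np.arange(.056,.12,.004):
    s=q[(q[:,2]>=lo)&(q[:,2]<lo+.004)]
    if len(s): print(round(lo,3),len(s),s.mean(0).round(4),np.hypot(s[:,0]-.5053,s[:,1]+.008).max().round(4))
im,d=env.get_image("top");w=cloud("top",d);print(cen(w,(190,232,245,285),.055,.08))
o=env.observe();print(o["tcp_pos"],o["wrist_force"],o["moment"])
E
```

```text
0.056 43 [0.5152 0.0041 0.0587] 0.0299
0.06 35 [0.5189 0.0058 0.0618] 0.0299
0.064 22 [0.5194 0.0055 0.0662] 0.0272
0.068 51 [ 0.5223 -0.0024  0.0701] 0.0281
0.072 24 [ 0.5217 -0.0009  0.074 ] 0.029
0.076 22 [ 0.5192 -0.0027  0.0782] 0.0298
0.08 23 [ 0.521  -0.0006  0.0817] 0.0293
0.084 22 [ 0.5201 -0.0024  0.0859] 0.0296
0.088 25 [ 0.5209 -0.0037  0.09  ] 0.0289
0.092 22 [0.5193 0.0012 0.0942] 0.0289
0.096 22 [ 0.5207 -0.0067  0.0978] 0.0288
0.1 22 [ 0.5206 -0.0026  0.1019] 0.0291
0.104 107 [ 0.5101 -0.0107  0.1067] 0.0291
0.108 38 [ 0.5098 -0.0151  0.1091] 0.0291
0.112 7 [ 0.5081 -0.019   0.113 ] 0.0293
0.116 17 [ 0.5093 -0.0177  0.1176] 0.0298
(263, 'mean', array([0.4226, 0.3034, 0.0656]), 'mid', array([0.4221, 0.3039, 0.0659]), 'rect', array([0.4221, 0.304 , 0.0476, 0.0501, 1.6139]))
[ 0.5055846  -0.00842029  0.09064883] [-4.5766983   1.44238528 22.01158571] [0.09968867 1.23612748 0.01152177]
```

View pics/s4.png

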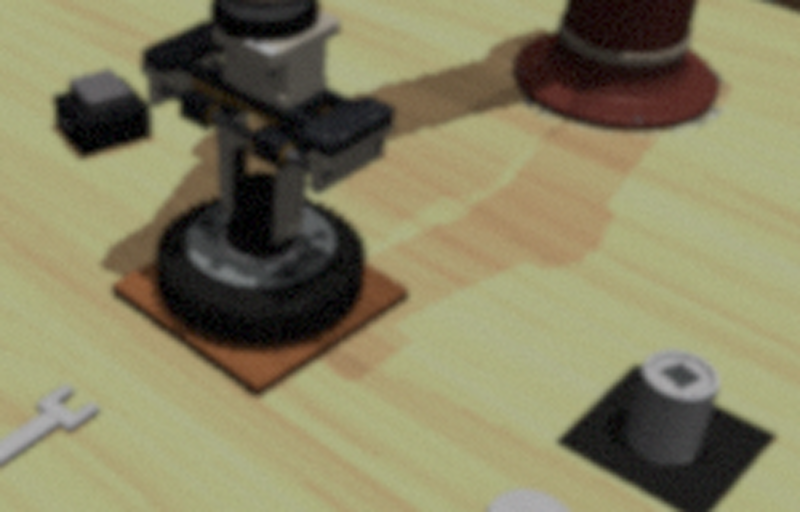

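The cap's flange top reads about 70 mm and its flat top about 107 mm, which matches a fully squeezed seal (expected 71 and 108 mm). The socket stands on the mat, so I'm handing in.

```bash
python3 - <<'E'
from cell import env
print(env.sign_off()); o=env.observe(); print(o["clock"],o["tcp_pos"],o["wrist_force"])
E
```

```text
the job is handed in; nothing more can be done
None
the job is handed in; nothing more can be done
```

I lifted the socket off the stub and stood it upright on the mat. I then set the cap over the stub, pressed it through the click and kept pressing. I handed the job in at about 21 s with the gripper still holding the cap down; no verdict is reported.

**Last checks:**
- **Socket:** it stands at (0.422, 0.304), within a few millimetres of the mat's centre, with its top at 66 mm and not touched.
- **Click:** the resistance from the balls rose to about 6 N. The wrist force then read −14 N and fell back to zero as the cap snapped down.
- **Press:** the wrist force held steady at about 22 N over the last second before hand-in, well above the 12 N that puts the seal on its stop.
- **Cap height:** the flange top reads about 70 mm and the flat top about 107 mm. A fully squeezed seal should give 71 and 108 mm.
- **Cap position:** the gripper sits within 1 mm of the wheel's axis and the tool is vertical. I took the cap's centring and tilt from this, not from a direct measurement.

None of these checks disagreed. I did not measure the jar, battery, spanner, washer and tin again at the end, but no move went near them.

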